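# Run the flat gauge under the checking bridge

## Robot

A 6-joint arm with a two-finger parallel gripper is mounted at the origin on a cart in front of the work surface, level with it; the furniture and walls round the work are solid. World frame = base frame: x ahead of the robot, y to its left, z up, the work surface at z = 0. Lengths are in m, angles in rad, forces in N, time in s.
With the tool pointing down it reaches from about 0.3 to 0.875 m from the base axis. Payload 6.4 kg.
Tool frame: the origin (TCP) lies midway between the tips of the shut fingers; the grasp point (between the pads) lies 19 mm behind it (ctrl.pinch_z is the distance from the TCP to the grasp point, in m); z points along the fingers, y is the line along which they close (so a half turn about z gives the same grasp; the last joint's range is limited). The gripper opens to 85 mm and grips with 20 to 120 N. Pads are 22 mm wide; open, the fingers measure 114 mm over their backs; the gripper's body (76 mm by 85 mm) begins 54 mm behind the grasp point. The pads swing forward as they close: fully open they stand 13 mm farther back than shut.
Start: joints at [1.061, 0.181, 1.607, -0, 1.354, -0.206], TCP at [0.172, 0.549, 0.231] pointing down, gripper open.
Joint ranges: [-2.99, 2.99], [-0.89, 2.07], [0.3, 2.58], [-1.14, 4.28], [0, 2.63], [-3.12, 3.12]. Speed limits (rad/s): [2.57, 2.57, 3.01, 3.14, 3.14, 3.14].

## Interface

Orientations are given as a unit quaternion [w, x, y, z].
In Python, from bench import ctrl gives the robot as it stands.
- The arm moves only by the tool apply_moves, never from a script. Its argument "moves" is a list of rows, each an object with "jaw": the opening, from 0 (shut) to 1 (fully open); "offset": the shift along the tool's x, y, z in mm, a list of three; "rot": the turn, a rotation vector about the tool's x, y, z in degrees, a list of three. In form: [{"jaw": jaw, "offset": [dx, dy, dz], "rot": [ax, ay, az]}, ...]. A call has exactly 5 rows; each row shifts and turns the commanded pose from where the row before left it, along the tool's axes as they then stand; what a row does not reach is not made up. A row lasts 1/8 s, in which the tool goes at most 62.5 mm and 10.7 degrees, less where a joint would pass 70% of its speed; a pose out of reach is approached as far as the arm can. A call is refused whole if a number of a shift passes 62.5 or a number of a turn 10.7, either way. A call with a gripper value outside its range is refused whole. The fingers move at their own pace and stop on an object; the grip force is fixed at half the most. Time passes only in rows, so rows that do not move let the fingers close, or fill a call up. It gives the time, the measured TCP pose, the force, the opening and the grip force at its end, in the units of the state.
- ctrl.get_obs(): the state, without advancing time (a new reading comes with each control period).
- ctrl.camera(name): name is "scene" or "top" or "wrist"; returns (picture, depth): 480x640x3 uint8, red, green, blue; 480x640 float32, m along the optical axis (not along the pixel's ray), 0 where there is no reading.
- ctrl.camera_params(name): a dict with "K" (3x3 intrinsics, pixels), "cam_to_world" (4x4, takes a point from camera to world coordinates); the wrist camera has in their place "mount" (4x4, takes a point from camera to tool coordinates, whose origin is the TCP and whose axes are the flange's). Camera axes: x right, y down, z forward; pixel columns grow to the right and rows downward; lengths in m; the calibration is good to about 2 mm. The wrist camera is an equidistant fisheye: a pixel r from the principal point sees the ray r / f radians off the axis. A picture is of the moment at which its call begins: read the wrist's pose just before it. camera_params takes no time and is no camera call.
- ctrl.hand_in(): hands the job in; it is judged then, once.
Trained networks look in the newest picture that a camera, given by its name, has taken for a name from the list of things; names that differ only in an ending like _2 or _b are one class to them, and where a whole thing is asked for, a point or a joint stands for the part that bears it (a point fixed in the world has none). Each returns a list of dicts, best first, with "score" (0 to 1); they miss things now and then, are a little off and sometimes report something else, mostly with a low value. They report only what shows in the picture. A call takes as long as a camera call. They do not tell look-alikes from the thing itself.
- ctrl.outline_of(camera, target): "region" (480x640 bool, what is visible of it) and "position" ([column, row] in pixels, amid what is visible of it).
The state is a dict: "time_s": time; "q": joint angles; "dq": joint speeds; "joint_efforts": joint torques, N m; "eef_pos": TCP position; "eef_rot": TCP orientation; "wrist_force": force on the tool from outside, world axes, zero at the start; "torque": the same for the moment, N m; "opening": opening from 0.0 (shut) to 1.0 (fully open); "grasp_force": force on a finger pad.
Only numpy, scipy, OpenCV 4.12 (cv2) and the standard library are available. Lean on these libraries where they do the work, as an engineer would, in place of code of your own. Each camera call takes 0.05 s, during which the arm holds its last target. There are 200 camera calls.

## Task

Check the headroom of the low metal bridge: push the flat metal gauge along the bench with the fingers, square it up with the opening and slide its thin end under the bridge until its raised heel meets the bridge, then leave it there. Only push it, never lift or tip it off the bench, and leave the tape roll, thread spool and bottle where they stand.

Things in the scene. Friction and masses are not known exactly. Their poses are not given: they have to be found in the camera images.
- bridge: Low aluminium bridge fixed to the bench: top plate 70 x 114 mm, 15 to 33 mm above the bench (screw heads to 37 mm), on two side legs 14 mm thick. Straight passage 86 mm wide, 15 mm high, 70 mm long. Origin: centre of the footprint on the bench, z up. x runs along the passage, the way the gauge must travel: entrance at x = -35 mm, exit at +35 mm; y across.
- gauge: Loose flat steel gauge, about 0.35 kg, 120 mm long (x), 70 mm wide (y), straight sides. Origin: centre of its underside, z up. Tongue 12 mm thick from x = -35 mm to the nose at +60 mm; heel 28 mm high, full width, x = -60 to -35 mm. Starts flat before the entrance, nose roughly to it, askew and off centre. Fully in, its origin and x axis meet the bridge's. Slides with plain friction.
- tape_roll: White roll of tape standing on end, 55 mm across, 50 mm high, loose; origin at the centre of its underside. Bystander.
- spool: Small thread spool with black thread, 30 mm across, 40 mm high, loose, upright; origin at the centre of its underside. Bystander.
- bottle: White bottle with a black cap, 58 mm across, 140 mm high, loose, upright; origin at the centre of its underside. Bystander.
Things that resemble listed ones, but are neither listed nor needed, are in the scene too. Leave any red look-alike of the gauge alone.

How it is judged:
On the way:
1. the gauge's nose has entered under the bridge, flat on the bench (x of gauge in the frame of bridge above -0.085 m and y of gauge in the frame of bridge between -0.013 and 0.013 m and height (world z) of gauge below 0.004 m), for 0.1 s.
At the end, for the whole second after the job is handed in: The gauge lies flat and at rest under the bridge, its heel within 4 mm of the bridge's entrance face, between the legs (within 12 mm of the centre line) and square to the bridge within 0.08 rad (x of gauge in the frame of bridge between -0.004 and 0.004 m and y of gauge in the frame of bridge between -0.012 and 0.012 m and angle between the x axis of gauge and the x axis of bridge, either way round below 0.08 rad and angle between gauge's own z axis and vertical below 0.03 rad and height (world z) of gauge below 0.003 m and linear speed of gauge below 0.01 m/s); the robot touches nothing.
It fails at once if the gauge is lifted off the bench (8 mm) (height (world z) of gauge above 0.008 m).
It fails at once if the gauge is tipped by more than 0.12 rad (angle between gauge's own z axis and vertical above 0.12 rad).
It fails at once if the tape roll is moved more than 15 mm or tipped (distance of tape_roll from where it was at the start of the episode above 0.015 m or angle between tape_roll's own z axis and vertical above 0.2 rad).
It fails at once if the thread spool is moved more than 15 mm or tipped (distance of spool from where it was at the start of the episode above 0.015 m or angle between spool's own z axis and vertical above 0.2 rad).
It fails at once if the bottle is moved more than 15 mm or tipped (distance of bottle from where it was at the start of the episode above 0.015 m or angle between bottle's own z axis and vertical above 0.2 rad).
It also fails if it takes over 72 s, if anything falls off the work surface, if the arm or the gripper's body presses on something with over 40 N, if the wrist force passes 120 N, or if a joint passes its speed limit or range.

## Working session

There is one attempt and no reset: what is moved stays moved. The work goes in short steps, Python scripts to look and compute and a tool call to move; the robot and the scene stay as the last step left them, time stands still between calls to the robot, and variables do not carry over. Pictures are saved under pics/ and viewed, at most 10 in all, crops included, and the job is handed in when it is done.

Besides the shell and the picture viewer there is one more tool, called after ">>>" by a JSON object that holds its "fn" and its "kwargs". apply_moves: Moves the arm, as the interface text tells. Its arguments: {"type":"object","properties":{"moves":{"type":"array"}},"required":["moves"]}

```bash
mkdir -p pics; ls; python3 - <<'E'
from bench import ctrl
import cv2,numpy as np
print(ctrl.get_obs())
for c in ["top","scene"]:
    p,d=ctrl.camera(c); cv2.imwrite(f"pics/{c}0.png",p[:,:,::-1]); np.save(f"{c}_d.npy",d)
    print(c,ctrl.camera_params(c))
    for n in ["gauge","bridge","tape_roll","spool","bottle"]:
        for o in ctrl.outline_of(c,n): print(n,round(o["score"],2),o["position"],o["region"].sum())
E
```

```text
pics
{'time_s': 0.0, 'q': array([ 1.06071967e+00,  1.81530264e-01,  1.60804258e+00,  1.57062158e-06,
        1.35381375e+00, -2.06276320e-01]), 'dq': array([ 0.00088153, -0.00051824,  0.00059763,  0.0006239 , -0.00188735,
        0.00020079]), 'joint_efforts': array([-5.28880028e-04, -4.44874048e+01, -3.51331902e+01, -3.34569722e-04,
        9.22830164e-03,  1.87899940e-05]), 'eef_pos': array([0.17169433, 0.54816704, 0.23037352]), 'eef_rot': array([-3.15166006e-04,  1.51316802e-01,  9.88484912e-01, -8.39776868e-04]), 'wrist_force': array([ 0.45845643, -0.37655546, -0.04954915]), 'torque': array([ 0.04022878,  0.01559106, -0.02969365]), 'grasp_force': 0.0, 'opening': 1.0015379724263251}
top {'K': array([[569.5616892 ,   0.        , 319.56598384],
       [  0.        , 569.5616892 , 245.77232849],
       [  0.        ,   0.        ,   1.        ]]), 'cam_to_world': array([[ 0.01448214, -0.98472168,  0.17353238,  0.22059996],
       [-0.99988783, -0.01359923,  0.0062758 , -0.15460915],
       [-0.00382001, -0.1736038 , -0.98480817,  1.63050384],
       [ 0.        ,  0.        ,  0.        ,  1.        ]])}
gauge 0.96 [331.8, 244.6] 1004
gauge 0.7 [472.4, 275.5] 1087
bridge 0.78 [277.1, 229.8] 979
tape_roll 0.55 [417.9, 268.9] 344
spool 0.5 [169.5, 239.8] 161
bottle 0.62 [201.3, 261.4] 470
scene {'K': array([[492.91977826,   0.        , 322.70037419],
       [  0.        , 492.91977826, 241.60018191],
       [  0.        ,   0.        ,   1.        ]]), 'cam_to_world': array([[ 0.88660453, -0.25332386,  0.38698765,  0.06422786],
       [-0.46248452, -0.47403219,  0.74926734, -1.02448546],
       [-0.0063627 , -0.84327961, -0.53743745,  0.6514368 ],
       [ 0.        ,  0.        ,  0.        ,  1.        ]])}
gauge 0.95 [323.6, 254.8] 945
gauge 0.92 [391.1, 385.9] 2790
bridge 0.89 [307.8, 215.1] 978
tape_roll 0.6 [352.6, 324.4] 1074
spool 0.54 [255.8, 170.6] 46
bottle 0.7 [243.3, 180.8] 906
```

```bash
python3 - <<'E'
import cv2
a=cv2.imread("pics/top0.png")[170:340,130:530]; cv2.imwrite("pics/top0c.png",cv2.resize(a,(800,340),interpolation=cv2.INTER_CUBIC))
E
```

```text
(no output)
```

View pics/top0c.png

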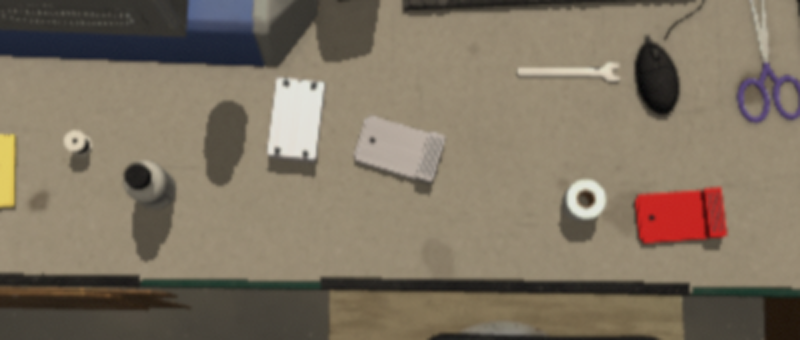

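View pics/scene0.png

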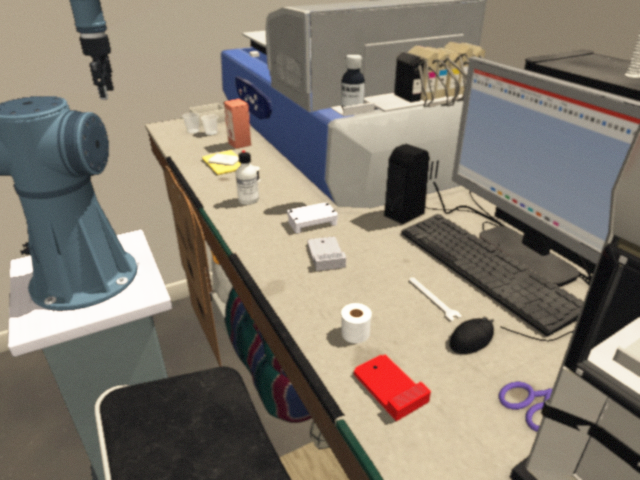

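```bash
cat > h.py <<'E'
from bench import ctrl
import cv2,numpy as np
def fix(reg,cam,z):
    "minAreaRect of the region's pixels cast to plane z, world"
    P=ctrl.camera_params(cam);K,T=P["K"],P["cam_to_world"]
    v,u=np.nonzero(reg)
    r=np.c_[u,v,np.ones(len(u))]@np.linalg.inv(K).T@T[:3,:3].T
    o=T[:3,3]; return o+r*((z-o[2])/r[:,2])[:,None]
def rect(p): 
    (c,s,a)=cv2.minAreaRect((p[:,:2]*1000).astype(np.float32)); return np.round(c,1),np.round(s,1),round(a,1)
E
python3 - <<'E'
from h import *
for c in ["top","scene"]:
    p,d=ctrl.camera(c)
    for n,z in [("gauge",.014),("bridge",.033),("tape_roll",.05),("spool",.04),("bottle",.1)]:
        for o in ctrl.outline_of(c,n):
            w=fix(o["region"],c,z); print(c,n,round(o["score"],2),rect(w),w.mean(0).round(3))
print(ctrl.camera_params("wrist"), ctrl.get_obs()["time_s"])
E
```

```text
top gauge 0.79 (array([ 419.2, -573.8]), array([ 69.2, 125.2]), 5.7) [ 0.42  -0.574  0.014]
top gauge 0.67 (array([ 512.6, -171.4]), array([122.4,  74.5]), 75.1) [ 0.513 -0.171  0.014]
top bridge 0.63 (array([549. , -24.6]), array([ 71.3, 118.3]), 83.8) [ 0.549 -0.025  0.033]
top tape_roll 0.9 (array([ 435.1, -431.1]), array([52.8, 64.5]), 45.1) [ 0.435 -0.43   0.05 ]
top spool 0.65 (array([547.1, -24.4]), array([ 72.4, 119. ]), 84.5) [ 0.547 -0.024  0.04 ]
top spool 0.61 (array([508.3, 285.8]), array([40.4, 26.6]), 57.5) [0.508 0.286 0.04 ]
top bottle 0.7 (array([440. , 168.4]), array([72.8, 55. ]), 47.0) [0.441 0.168 0.1  ]
scene gauge 0.82 (array([ 509.4, -182.6]), array([134.4,  73.7]), 71.5) [ 0.506 -0.186  0.014]
scene gauge 0.58 (array([ 422.2, -576.3]), array([ 87.3, 125.1]), 4.9) [ 0.418 -0.582  0.014]
scene bridge 0.95 (array([540.2, -43.7]), array([120.1, 128.8]), 82.7) [ 0.541 -0.039  0.033]
scene tape_roll 0.68 (array([ 424.6, -453.8]), array([102.5,  52.1]), 58.1) [ 0.424 -0.454  0.05 ]
scene spool 0.44 (array([505.7, 252.9]), array([93.1,  9. ]), 69.1) [0.51  0.259 0.04 ]
scene bottle 0.66 (array([432.9, 130.5]), array([327.8,  55.9]), 71.1) [0.426 0.107 0.1  ]
{'K': array([[371.64829954,   0.        , 312.04316148],
       [  0.        , 371.64829954, 240.35062604],
       [  0.        ,   0.        ,   1.        ]]), 'mount': array([[ 4.78253852e-04, -9.62898486e-01, -2.69863440e-01,
         6.82822678e-02],
       [ 9.99998873e-01,  8.44642283e-04, -1.24155930e-03,
         5.20683640e-04],
       [ 1.42343364e-03, -2.69862542e-01,  9.62897805e-01,
        -1.42194072e-01],
       [ 0.00000000e+00,  0.00000000e+00,  0.00000000e+00,
         1.00000000e+00]])} 1.2
```

>>> {"fn": "apply_moves", "kwargs": {"moves": [{"jaw": 1,"offset": [-42,-44,0],"rot": [0,0,0]},{"jaw": 1,"offset": [-42,-44,0],"rot": [0,0,0]},{"jaw": 1,"offset": [-42,-44,0],"rot": [0,0,0]},{"jaw": 1,"offset": [-42,-44,0],"rot": [0,0,0]},{"jaw": 1,"offset": [-42,-44,0],"rot": [0,0,0]}]}}

```text
time_s: 1.82
eef_pos: [0.3072, 0.2743, 0.2316]
eef_rot: [0.001, 0.151, 0.989, 0.0]
wrist_force: [1.4, 0.6, 0.3]
opening: 1.0
grasp_force: 0.0
```

>>> {"fn": "apply_moves", "kwargs": {"moves": [{"jaw": 1,"offset": [-42,-44,0],"rot": [0,0,0]},{"jaw": 1,"offset": [-42,-44,0],"rot": [0,0,0]},{"jaw": 1,"offset": [-42,-44,0],"rot": [0,0,0]},{"jaw": 1,"offset": [-42,-44,0],"rot": [0,0,0]},{"jaw": 1,"offset": [-42,-44,0],"rot": [0,0,0]}]}}

```text
time_s: 2.45
eef_pos: [0.4419, 0.0011, 0.2317]
eef_rot: [0.001, 0.152, 0.988, 0.0]
wrist_force: [0.9, 1.2, 0.5]
opening: 1.002
grasp_force: 0.0
```

>>> {"fn": "apply_moves", "kwargs": {"moves": [{"jaw": 1,"offset": [-42,-44,10],"rot": [0,0,0]},{"jaw": 1,"offset": [-42,-44,10],"rot": [0,0,0]},{"jaw": 1,"offset": [0,0,10],"rot": [0,0,-6]},{"jaw": 1,"offset": [0,0,0],"rot": [0,0,-5]},{"jaw": 1,"offset": [0,0,0],"rot": [0,0,0]}]}}

```text
time_s: 3.08
eef_pos: [0.4949, -0.1061, 0.2011]
eef_rot: [-0.0, 0.056, 0.998, 0.0]
wrist_force: [-0.3, 0.4, 0.2]
opening: 1.002
grasp_force: 0.0
```

```bash
cat >> h.py <<'E'
from scipy.spatial.transform import Rotation as Rn
def wristpts():
    "picture, 480x640x3 world points (from depth), and rays/origin"
    s=ctrl.get_obs(); p,d=ctrl.camera("wrist"); P=ctrl.camera_params("wrist")
    T=np.eye(4); T[:3,:3]=Rn.from_quat(np.roll(s["eef_rot"],-1)).as_matrix(); T[:3,3]=s["eef_pos"]; T=T@P["mount"]
    v,u=np.mgrid[:480,:640]; K=P["K"]
    uv=np.stack([u,v],-1).reshape(-1,1,2).astype(np.float64)
    n=cv2.fisheye.undistortPoints(uv,K,np.zeros(4)).reshape(480,640,2)
    r=np.dstack([n,np.ones((480,640))])
    ray=r@T[:3,:3].T
    return p,d,T[:3,3]+ray*d[...,None],T[:3,3],ray
E
python3 - <<'E'
from h import *
p,d,W,o,ray=wristpts()
z=W[...,2]
for n,lo,hi,pl in [("gauge",.009,.016,.012),("gauge",.022,.034,.028),("bridge",.028,.0355,.033)]:
    for q in ctrl.outline_of("wrist",n):
        m=q["region"]&(d>0); m2=m&(z>lo)&(z<hi)
        print(n,round(q["score"],2),q["position"],q["region"].sum(),m2.sum(),"z pct",np.percentile(z[m],[5,25,50,75,95]).round(4))
        if m2.sum()>20:
            print("  depth",rect(W[m2]))
            print("  plane",rect((o+ray*((pl-o[2])/ray[...,2])[...,None])[m2]))
t=(d>0)&(abs(W[...,0]-.45)<.02)&(abs(W[...,1]+.05)<.02); print("bench z",np.median(z[t]),np.std(z[t]))
cv2.imwrite("pics/w1.png",p[:,:,::-1]); np.savez("w1.npz",W=W)
E
```

```text
gauge 0.93 [245.4, 239.7] 9435 7083 z pct [0.0103 0.0113 0.0119 0.0131 0.0283]
  depth (array([ 513. , -168.6]), array([119. ,  70.7]), 74.0)
  plane (array([ 512.8, -168.4]), array([118.7,  70.8]), 74.1)
gauge 0.93 [245.4, 239.7] 9435 1976 z pct [0.0103 0.0113 0.0119 0.0131 0.0283]
  depth (array([ 499.4, -214. ]), array([25.9, 70.4]), 74.2)
  plane (array([ 499.1, -213.1]), array([26.5, 71.3]), 74.1)
bridge 0.76 [403.9, 258.0] 8657 7676 z pct [0.0204 0.0318 0.0324 0.0329 0.0339]
  depth (array([551. , -20.8]), array([ 71.1, 114.4]), 84.6)
  plane (array([550.3, -21.6]), array([ 70.6, 114.5]), 84.4)
bench z -0.000964222703757539 0.0007685976689243847
```

View pics/w1.png

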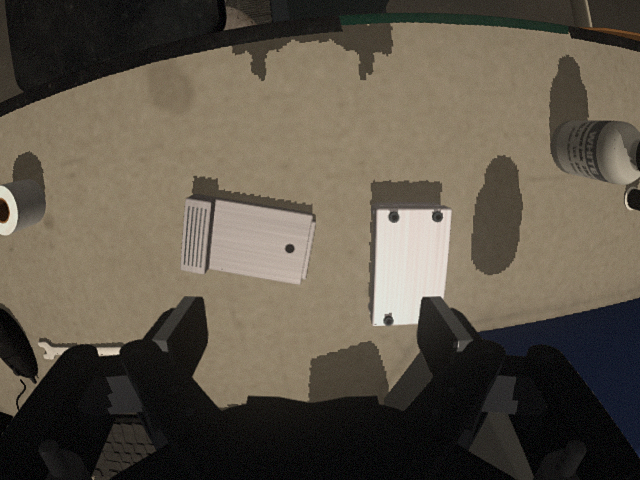

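>>> {"fn": "apply_moves", "kwargs": {"moves": [{"jaw": 0.8,"offset": [43,0,0],"rot": [0,0,-0.9]},{"jaw": 0.8,"offset": [0,-60,0],"rot": [0,0,0]},{"jaw": 0.8,"offset": [0,-5,50],"rot": [0,0,0]},{"jaw": 0.8,"offset": [0,0,60],"rot": [0,0,0]},{"jaw": 0.8,"offset": [0,0,50],"rot": [0,0,0]}]}}

```text
time_s: 3.9
eef_pos: [0.4458, -0.1658, 0.0399]
eef_rot: [0.0, 0.049, 0.999, -0.0]
wrist_force: [1.0, -0.3, 0.1]
opening: 0.797
grasp_force: 0.0
```

>>> {"fn": "apply_moves", "kwargs": {"moves": [{"jaw": 0.8,"offset": [0,0,20],"rot": [0,0,0]},{"jaw": 0.8,"offset": [0,0,10],"rot": [0,0,0]},{"jaw": 0.8,"offset": [0,0,6],"rot": [0,0,0]},{"jaw": 0.8,"offset": [0,0,6],"rot": [0,0,0]},{"jaw": 0.8,"offset": [0,0,1],"rot": [0,0,0]}]}}

```text
time_s: 4.53
eef_pos: [0.4464, -0.166, -0.0014]
eef_rot: [0.0, 0.048, 0.999, -0.0]
wrist_force: [-0.4, 0.5, -0.1]
opening: 0.801
grasp_force: 0.0
```

```bash
cat >> h.py <<'E'
B=np.array([.5506,-.0212]); A=np.deg2rad(84.5)
def tcp():
    s=ctrl.get_obs(); R=Rn.from_quat(np.roll(s["eef_rot"],-1)).as_matrix(); d=s["eef_pos"][:2]-B
    M=np.array([[np.cos(A),np.sin(A)],[-np.sin(A),np.cos(A)]])
    print("t",round(s["time_s"],2),"TCP in bridge mm",(M@d*1e3).round(1),"z",s["eef_pos"][2]*1e3,"tool y dir deg",np.rad2deg(np.arctan2(R[1,1],R[0,1])).round(2),"down",R[:,2].round(4),"F",s["wrist_force"].round(1),"op",round(s["opening"],3))
E
python3 - <<'E'
from h import *
tcp()
p,d,W,o,ray=wristpts(); cv2.imwrite("pics/w2.png",p[:,:,::-1])
E
```

```text
t 4.53 TCP in bridge mm [-154.1   89.9] z -1.3535210045048442 tool y dir deg 84.5 down [ 7.e-04 -5.e-04 -1.e+00] F [-0.4  0.5 -0.1] op 0.801
```

View pics/w2.png

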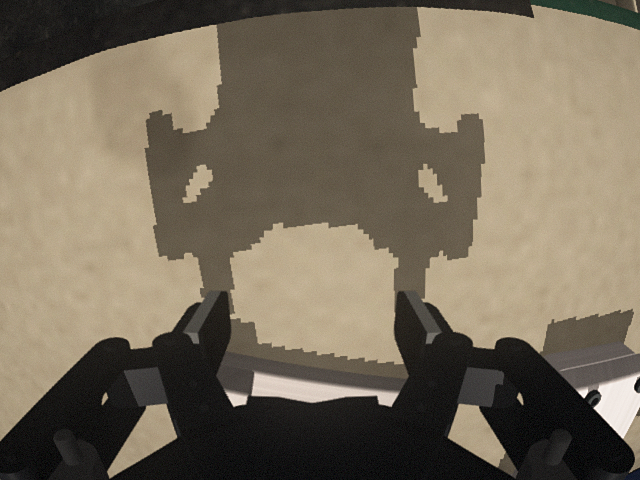

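>>> {"fn": "apply_moves", "kwargs": {"moves": [{"jaw": 0.8,"offset": [-6,0,1.5],"rot": [0,0,0]},{"jaw": 0.8,"offset": [-4,0,0],"rot": [0,0,0]},{"jaw": 0.8,"offset": [-4,0,0],"rot": [0,0,0]},{"jaw": 0.8,"offset": [-4,0,0],"rot": [0,0,0]},{"jaw": 0.8,"offset": [-4,0,0],"rot": [0,0,0]}]}}

```text
time_s: 5.2
eef_pos: [0.4679, -0.1679, -0.0033]
eef_rot: [-0.0, 0.048, 0.999, 0.0]
wrist_force: [-2.2, -0.3, -0.0]
opening: 0.804
grasp_force: 0.9
```

>>> {"fn": "apply_moves", "kwargs": {"moves": [{"jaw": 0.8,"offset": [-4,0,0],"rot": [0,0,0]},{"jaw": 0.8,"offset": [-4,0,0],"rot": [0,0,0]},{"jaw": 0.8,"offset": [-4,0,0],"rot": [0,0,0]},{"jaw": 0.8,"offset": [-3,0,0],"rot": [0,0,0]},{"jaw": 0.8,"offset": [-3,0,0],"rot": [0,0,0]}]}}

```text
time_s: 5.82
eef_pos: [0.4858, -0.1695, -0.0033]
eef_rot: [-0.0, 0.048, 0.999, 0.0]
wrist_force: [-1.9, 0.5, 0.5]
opening: 0.8
grasp_force: 1.1
```

```bash
cat >> h.py <<'E'
def gauge(cam="top",plane=.012):
    "near gauge in bridge frame: mm, deg"
    if cam=="wrist": p,d,W,o,ray=wristpts()
    else: p,_=ctrl.camera(cam)
    M=np.array([[np.cos(A),np.sin(A)],[-np.sin(A),np.cos(A)]])
    for q in ctrl.outline_of(cam,"gauge"):
        if cam=="wrist":
            z=W[...,2]; m=q["region"]&(d>0); w=W[m&(z>.007)&(z<.034)]
            h=W[m&(z>.022)&(z<.034)]
        else: w=fix(q["region"],cam,plane); h=[]
        for nm,x in (("all",w),("heel",h)):
            if len(x)>20:
                c,s,a=rect(x); print(cam,nm,round(q["score"],2),"bridge xy",(M@(np.array(c)-B*1e3)).round(1),s,"rel deg",round((a-84.5+45)%90-45,1))
    return p
E
python3 - <<'E'
from h import *
tcp(); p=gauge("top",.014)
gauge("wrist")
E
```

```text
t 5.83 TCP in bridge mm [-153.8   50.3] z -3.258500960371068 tool y dir deg 84.51 down [-4.e-04  2.e-04 -1.e+00] F [-1.9  0.5  0.5] op 0.8
top all 0.57 bridge xy [-563.1   75.7] [ 73.2 129. ] rel deg 10.0
wrist all 0.91 bridge xy [-137.4    9.2] [79.6 92.3] rel deg 11.5
wrist heel 0.91 bridge xy [-146.5   41.1] [20.4 86.9] rel deg 16.6
```

>>> {"fn": "apply_moves", "kwargs": {"moves": [{"jaw": 0.8,"offset": [-2,0,0],"rot": [0,0,0]},{"jaw": 0.8,"offset": [-2.3,0,0],"rot": [0,0,0]},{"jaw": 0.8,"offset": [0,0,0],"rot": [0,0,0]},{"jaw": 0.8,"offset": [20,0,0],"rot": [0,0,0]},{"jaw": 0.8,"offset": [20,0,0],"rot": [0,0,0]}]}}

```text
time_s: 6.65
eef_pos: [0.4506, -0.1665, -0.003]
eef_rot: [0.001, 0.048, 0.999, -0.0]
wrist_force: [-0.3, 0.5, 0.8]
opening: 0.801
grasp_force: 0.0
```

>>> {"fn": "apply_moves", "kwargs": {"moves": [{"jaw": 0.8,"offset": [0,0,-50],"rot": [0,0,0]},{"jaw": 0.8,"offset": [-40,0,-60],"rot": [0,0,0]},{"jaw": 0.8,"offset": [-3,58,-20],"rot": [0,0,0]},{"jaw": 0.8,"offset": [0,0,-60],"rot": [0,0,0]},{"jaw": 0.8,"offset": [0,0,0],"rot": [0,0,0]}]}}

```text
time_s: 7.28
eef_pos: [0.4974, -0.113, 0.1843]
eef_rot: [0.005, 0.047, 0.999, -0.002]
wrist_force: [0.4, -0.6, 0.3]
opening: 0.8
grasp_force: 0.0
```

```bash
python3 - <<'E'
from h import *
tcp(); gauge("wrist")
p,d,W,o,ray=wristpts()
for q in ctrl.outline_of("wrist","bridge"):
    m=q["region"]&(d>0)&(W[...,2]>.028)&(W[...,2]<.0355); print(q["score"],rect(W[m]))
cv2.imwrite("pics/w3.png",p[:,:,::-1])
E
```

```text
t 7.28 TCP in bridge mm [-96.4  44.2] z 184.2951717150508 tool y dir deg 84.59 down [ 0.0108 -0.005  -0.9999] F [ 0.4 -0.6  0.3] op 0.8
wrist all 0.83 bridge xy [-1.442e+02 -1.000e-01] [119.7  70.6] rel deg -0.1
wrist heel 0.83 bridge xy [-191.2    1.8] [25.5 66.4] rel deg 0.3
0.78 (array([550.4, -21. ]), array([ 70.9, 113.1]), 84.4)
```

>>> {"fn": "apply_moves", "kwargs": {"moves": [{"jaw": 0.5,"offset": [-15,-46,0],"rot": [0,0,0]},{"jaw": 0.5,"offset": [-15,-46,0],"rot": [0,0,0]},{"jaw": 0.5,"offset": [-14,-47,0],"rot": [0,0,0]},{"jaw": 0.5,"offset": [0,0,0],"rot": [0,0,-10]},{"jaw": 0.5,"offset": [0,0,0],"rot": [0,0,-10]}]}}

```text
time_s: 8.1
eef_pos: [0.5226, -0.2554, 0.1764]
eef_rot: [-0.001, -0.128, 0.992, 0.001]
wrist_force: [0.1, 0.8, -0.1]
opening: 0.501
grasp_force: 0.0
```

>>> {"fn": "apply_moves", "kwargs": {"moves": [{"jaw": 0.5,"offset": [0,0,0],"rot": [0,0,-10]},{"jaw": 0.5,"offset": [0,0,0],"rot": [0,0,-10]},{"jaw": 0.5,"offset": [0,0,0],"rot": [0,0,-10]},{"jaw": 0.5,"offset": [0,0,0],"rot": [0,0,-10]},{"jaw": 0.5,"offset": [0,0,0],"rot": [0,0,-10]}]}}

```text
time_s: 8.72
eef_pos: [0.5486, -0.2127, 0.1735]
eef_rot: [-0.032, -0.496, 0.868, -0.018]
wrist_force: [0.5, 0.5, -0.0]
opening: 0.498
grasp_force: 0.0
```

>>> {"fn": "apply_moves", "kwargs": {"moves": [{"jaw": 0.5,"offset": [0,0,0],"rot": [0,0,-10]},{"jaw": 0.5,"offset": [0,0,0],"rot": [0,0,-10]},{"jaw": 0.5,"offset": [0,0,0],"rot": [0,0,0]},{"jaw": 0.5,"offset": [0,0,0],"rot": [0,0,0]},{"jaw": 0.5,"offset": [0,0,0],"rot": [0,0,0]}]}}

```text
time_s: 9.35
eef_pos: [0.5733, -0.1427, 0.1608]
eef_rot: [-0.076, -0.588, 0.804, -0.047]
wrist_force: [-0.5, 0.5, 0.4]
opening: 0.499
grasp_force: 0.0
```

```bash
python3 - <<'E'
from h import *
tcp(); p=gauge("wrist"); print(ctrl.get_obs()["q"].round(2))
E
```

```text
t 9.35 TCP in bridge mm [-118.8  -34.3] z 160.8121315836229 tool y dir deg 162.22 down [-0.067  -0.1638 -0.9842] F [-0.5  0.5  0.4] op 0.499
wrist all 0.68 bridge xy [-144.4   -0.3] [120.   70.6] rel deg 0.4
wrist heel 0.68 bridge xy [-191.6   -0.4] [25.9 69.9] rel deg -0.2
[-0.35  0.31  1.6  -0.19  1.24 -3.12]
```

>>> {"fn": "apply_moves", "kwargs": {"moves": [{"jaw": 0.5,"offset": [0,0,0],"rot": [0,0,10]},{"jaw": 0.5,"offset": [0,0,0],"rot": [0,0,10]},{"jaw": 0.5,"offset": [0,0,0],"rot": [0,0,10]},{"jaw": 0.5,"offset": [0,0,0],"rot": [0,0,10]},{"jaw": 0.5,"offset": [0,0,0],"rot": [0,0,10]}]}}

```text
time_s: 10.07
eef_pos: [0.5736, -0.1424, 0.1613]
eef_rot: [-0.048, -0.19, 0.978, -0.075]
wrist_force: [0.2, 0.2, -0.2]
opening: 0.498
grasp_force: 0.0
```

>>> {"fn": "apply_moves", "kwargs": {"moves": [{"jaw": 0.5,"offset": [0,0,0],"rot": [0,0,10]},{"jaw": 0.5,"offset": [0,0,0],"rot": [0,0,10]},{"jaw": 0.5,"offset": [0,0,0],"rot": [0,0,10]},{"jaw": 0.5,"offset": [0,0,0],"rot": [0,0,10]},{"jaw": 0.5,"offset": [0,0,0],"rot": [0,0,10]}]}}

```text
time_s: 10.7
eef_pos: [0.5736, -0.1424, 0.1613]
eef_rot: [-0.012, 0.241, 0.966, -0.088]
wrist_force: [-1.0, 0.9, 0.7]
opening: 0.503
grasp_force: 0.0
```

>>> {"fn": "apply_moves", "kwargs": {"moves": [{"jaw": 0.5,"offset": [0,0,0],"rot": [0,0,10]},{"jaw": 0.5,"offset": [0,0,0],"rot": [0,0,10]},{"jaw": 0.5,"offset": [0,0,0],"rot": [0,0,10]},{"jaw": 0.5,"offset": [0,0,0],"rot": [0,0,10]},{"jaw": 0.5,"offset": [0,0,0],"rot": [0,0,0]}]}}

```text
time_s: 11.32
eef_pos: [0.5736, -0.1422, 0.1613]
eef_rot: [0.018, 0.554, 0.828, -0.087]
wrist_force: [0.2, 0.4, 0.1]
opening: 0.5
grasp_force: 0.0
```

```bash
cat >> h.py <<'E'
def corr(yaw_y,xb,yb,z):
    "rotvec (deg, tool) to point straight down with tool y at yaw_y deg; then offset mm in the corrected tool frame"
    s=ctrl.get_obs(); R=Rn.from_quat(np.roll(s["eef_rot"],-1)).as_matrix(); a=np.deg2rad(yaw_y)
    y=np.array([np.cos(a),np.sin(a),0]); zz=np.array([0,0,-1.]); D=np.c_[np.cross(y,zz),y,zz]
    t=np.r_[B+xb*1e-3*np.array([np.cos(A),np.sin(A)])+yb*1e-3*np.array([-np.sin(A),np.cos(A)]),z*1e-3]
    print("rot",np.rad2deg(Rn.from_matrix(R.T@D).as_rotvec()).round(2),"off",(D.T@(t-s["eef_pos"])*1e3).round(1))
E
python3 - <<'E'
from h import *
tcp(); corr(-5.5,-235,0,160); print(ctrl.get_obs()["q"].round(2))
E
```

```text
t 11.32 TCP in bridge mm [-118.3  -34.5] z 161.32891715581604 tool y dir deg 21.98 down [-0.0661 -0.1642 -0.9842] F [0.2 0.4 0.1] op 0.5
rot [-5.21  8.88 27.86] off [-116.7  -34.5    1.3]
[-0.35  0.31  1.6  -0.19  1.24 -0.68]
```

>>> {"fn": "apply_moves", "kwargs": {"moves": [{"jaw": 0.5,"offset": [0,0,0],"rot": [-1.74,2.96,9.29]},{"jaw": 0.5,"offset": [0,0,0],"rot": [-1.74,2.96,9.29]},{"jaw": 0.5,"offset": [0,0,0],"rot": [-1.74,2.96,9.29]},{"jaw": 0.5,"offset": [-50,-17,0],"rot": [0,0,0]},{"jaw": 0.5,"offset": [-50,-17,0],"rot": [0,0,0]}]}}

```text
time_s: 11.95
eef_pos: [0.5297, -0.2389, 0.1613]
eef_rot: [0.0, 0.739, 0.674, 0.0]
wrist_force: [0.4, 0.3, 0.5]
opening: 0.499
grasp_force: 0.0
```

```bash
python3 - <<'E'
from h import *
tcp(); corr(-5.5,-235,0,60); gauge("wrist")
E
```

```text
t 11.95 TCP in bridge mm [-218.8   -0. ] z 161.34364410039748 tool y dir deg -5.24 down [ 6.e-04 -4.e-04 -1.e+00] F [0.4 0.3 0.5] op 0.499
rot [0.03 0.02 0.26] off [-16.2  -0.  101.3]
wrist all 0.88 bridge xy [-143.9   -0.5] [119.3  70.6] rel deg -0.2
wrist heel 0.88 bridge xy [-191.1   -0.4] [24.5 70.6] rel deg 0.1
```

>>> {"fn": "apply_moves", "kwargs": {"moves": [{"jaw": 0.5,"offset": [-17,0,40],"rot": [0,0,0.2]},{"jaw": 0.5,"offset": [0,0,50],"rot": [0,0,0]},{"jaw": 0.5,"offset": [0,0,45],"rot": [0,0,0]},{"jaw": 0.5,"offset": [0,0,16],"rot": [0,0,0]},{"jaw": 0.5,"offset": [0,0,7],"rot": [0,0,0]}]}}

```text
time_s: 12.68
eef_pos: [0.5288, -0.2544, 0.0029]
eef_rot: [-0.0, 0.741, 0.672, 0.0]
wrist_force: [-0.0, -0.0, 1.4]
opening: 0.504
grasp_force: 0.0
```

>>> {"fn": "apply_moves", "kwargs": {"moves": [{"jaw": 0.5,"offset": [8,0,0],"rot": [0,0,0]},{"jaw": 0.5,"offset": [6,0,0],"rot": [0,0,0]},{"jaw": 0.5,"offset": [4,0,0],"rot": [0,0,0]},{"jaw": 0.5,"offset": [4,0,0],"rot": [0,0,0]},{"jaw": 0.5,"offset": [4,0,0],"rot": [0,0,0]}]}}

```text
time_s: 13.3
eef_pos: [0.5319, -0.2294, 0.004]
eef_rot: [0.001, 0.741, 0.671, -0.0]
wrist_force: [-0.3, -3.1, 1.4]
opening: 0.498
grasp_force: 1.7
```

```bash
python3 - <<'E'
from h import *
tcp()
E
```

```text
t 13.3 TCP in bridge mm [-209.    -1.4] z 3.9570593322917347 tool y dir deg -5.71 down [ 0.0016 -0.0018 -1.    ] F [-0.3 -3.1  1.4] op 0.498
```

>>> {"fn": "apply_moves", "kwargs": {"moves": [{"jaw": 0.5,"offset": [6,-0.2,0],"rot": [0,0,-0.2]},{"jaw": 0.5,"offset": [6,-0.2,0],"rot": [0,0,0]},{"jaw": 0.5,"offset": [6,-0.2,0],"rot": [0,0,0]},{"jaw": 0.5,"offset": [6,-0.2,0],"rot": [0,0,0]},{"jaw": 0.5,"offset": [5,0,0],"rot": [0,0,0]}]}}

```text
time_s: 13.92
eef_pos: [0.5331, -0.1992, 0.003]
eef_rot: [-0.0, 0.74, 0.672, -0.0]
wrist_force: [-0.7, -3.5, 1.7]
opening: 0.498
grasp_force: 1.6
```

>>> {"fn": "apply_moves", "kwargs": {"moves": [{"jaw": 0.5,"offset": [5,0,0],"rot": [0,0,0]},{"jaw": 0.5,"offset": [5,0,0],"rot": [0,0,0]},{"jaw": 0.5,"offset": [4,0,0],"rot": [0,0,0]},{"jaw": 0.5,"offset": [3,0,0],"rot": [0,0,0]},{"jaw": 0.5,"offset": [0,0,0],"rot": [0,0,0]}]}}

```text
time_s: 14.55
eef_pos: [0.5347, -0.1821, 0.0028]
eef_rot: [-0.001, 0.74, 0.672, 0.0]
wrist_force: [-0.1, -0.2, 0.6]
opening: 0.499
grasp_force: 0.2
```

```bash
python3 - <<'E'
from h import *
tcp(); p=gauge("wrist"); cv2.imwrite("pics/w4.png",p[:,:,::-1])
E
```

```text
t 14.55 TCP in bridge mm [-161.7    0.4] z 2.8200208084207534 tool y dir deg -5.51 down [-5.e-04  9.e-04 -1.e+00] F [-0.1 -0.2  0.6] op 0.499
wrist all 0.86 bridge xy [-94.3   1.2] [111.9  70.5] rel deg 0.0
wrist heel 0.86 bridge xy [-137.5    1. ] [25.6 70.1] rel deg -0.1
```

View pics/w4.png

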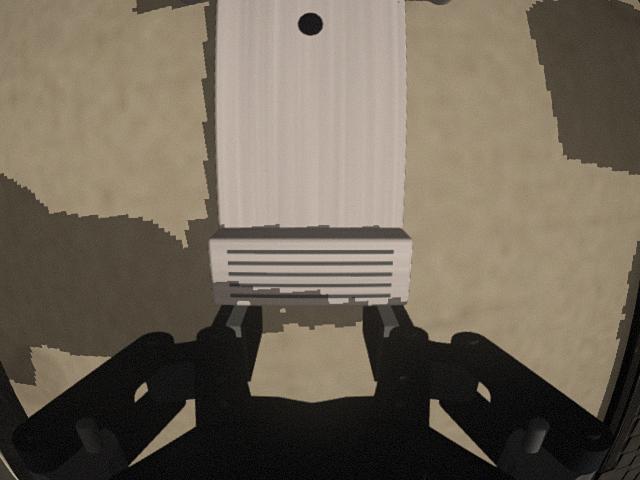

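>>> {"fn": "apply_moves", "kwargs": {"moves": [{"jaw": 0.5,"offset": [3,0,0],"rot": [0,0,0]},{"jaw": 0.5,"offset": [6,0,0],"rot": [0,0,0]},{"jaw": 0.5,"offset": [6,0,0],"rot": [0,0,0]},{"jaw": 0.5,"offset": [6,0,0],"rot": [0,0,0]},{"jaw": 0.5,"offset": [6,0,0],"rot": [0,0,0]}]}}

```text
time_s: 15.28
eef_pos: [0.5375, -0.1554, 0.0031]
eef_rot: [-0.0, 0.74, 0.672, -0.0]
wrist_force: [0.7, -1.7, -0.6]
opening: 0.501
grasp_force: 0.8
```

>>> {"fn": "apply_moves", "kwargs": {"moves": [{"jaw": 0.5,"offset": [6,0,0],"rot": [0,0,0]},{"jaw": 0.5,"offset": [6,0,0],"rot": [0,0,0]},{"jaw": 0.5,"offset": [6,0,0],"rot": [0,0,0]},{"jaw": 0.5,"offset": [6,0,0],"rot": [0,0,0]},{"jaw": 0.5,"offset": [6,0,0],"rot": [0,0,0]}]}}

```text
time_s: 15.9
eef_pos: [0.5404, -0.1257, 0.0031]
eef_rot: [-0.0, 0.74, 0.672, 0.0]
wrist_force: [1.0, -2.0, -1.2]
opening: 0.502
grasp_force: 0.8
```

>>> {"fn": "apply_moves", "kwargs": {"moves": [{"jaw": 0.5,"offset": [5,0,0],"rot": [0,0,0]},{"jaw": 0.5,"offset": [5,0,0],"rot": [0,0,0]},{"jaw": 0.5,"offset": [5,0,0],"rot": [0,0,0]},{"jaw": 0.5,"offset": [3,0,0],"rot": [0,0,0]},{"jaw": 0.5,"offset": [0,0,0],"rot": [0,0,0]}]}}

```text
time_s: 16.52
eef_pos: [0.5421, -0.1077, 0.0031]
eef_rot: [-0.0, 0.74, 0.672, 0.0]
wrist_force: [-0.4, 0.4, 0.1]
opening: 0.499
grasp_force: 0.0
```

```bash
python3 - <<'E'
from h import *
tcp(); p=gauge("wrist"); cv2.imwrite("pics/w5.png",p[:,:,::-1])
E
```

```text
t 16.52 TCP in bridge mm [-86.9   0.2] z 3.1056084459968396 tool y dir deg -5.5 down [-0.e+00  5.e-04 -1.e+00] F [-0.4  0.4  0.1] op 0.499
wrist all 0.71 bridge xy [-58.1   0.5] [43.2 70.8] rel deg 0.1
wrist heel 0.71 bridge xy [-62.7   0.8] [26.  70.1] rel deg -0.3
```

View pics/w5.png

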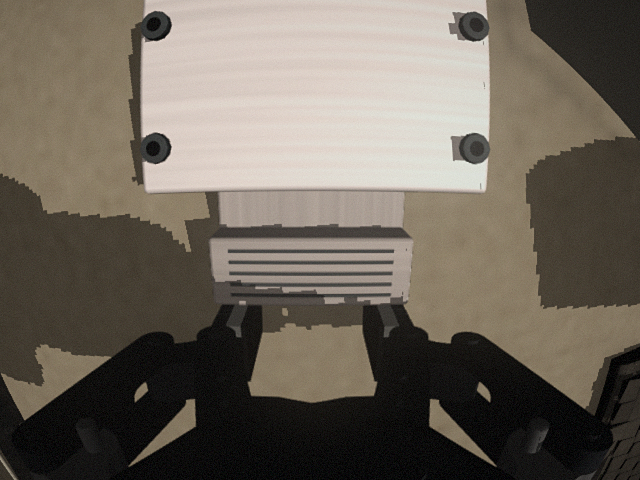

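>>> {"fn": "apply_moves", "kwargs": {"moves": [{"jaw": 0.5,"offset": [4,0,0],"rot": [0,0,0]},{"jaw": 0.5,"offset": [4,0,0],"rot": [0,0,0]},{"jaw": 0.5,"offset": [3,0,0],"rot": [0,0,0]},{"jaw": 0.5,"offset": [2,0,0],"rot": [0,0,0]},{"jaw": 0.5,"offset": [1,0,0],"rot": [0,0,0]}]}}

```text
time_s: 17.25
eef_pos: [0.5435, -0.0941, 0.0032]
eef_rot: [0.0, 0.74, 0.672, 0.0]
wrist_force: [0.5, -3.2, 0.8]
opening: 0.499
grasp_force: 1.2
```

>>> {"fn": "apply_moves", "kwargs": {"moves": [{"jaw": 0.5,"offset": [0.5,0,0],"rot": [0,0,0]},{"jaw": 0.5,"offset": [0.5,0,0],"rot": [0,0,0]},{"jaw": 0.5,"offset": [0.3,0,0],"rot": [0,0,0]},{"jaw": 0.5,"offset": [0.2,0,0],"rot": [0,0,0]},{"jaw": 0.5,"offset": [0,0,0],"rot": [0,0,0]}]}}

```text
time_s: 17.88
eef_pos: [0.5436, -0.0928, 0.0031]
eef_rot: [0.0, 0.74, 0.672, 0.0]
wrist_force: [-1.1, -2.6, 0.8]
opening: 0.5
grasp_force: 1.4
```

```bash
python3 - <<'E'
from h import *
tcp(); p=gauge("wrist"); cv2.imwrite("pics/w6.png",p[:,:,::-1])
E
```

```text
t 17.88 TCP in bridge mm [-71.9   0.1] z 3.13705477160927 tool y dir deg -5.51 down [ 2.e-04 -1.e-04 -1.e+00] F [-1.1 -2.6  0.8] op 0.5
wrist all 0.76 bridge xy [-6.7  0.7] [116.3  69.7] rel deg 0.1
wrist heel 0.76 bridge xy [-12.4   0.9] [96.3 69.6] rel deg 0.4
```

View pics/w6.png

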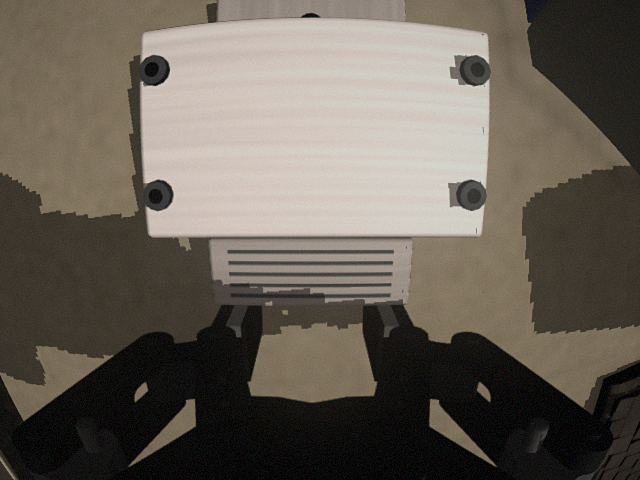

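>>> {"fn": "apply_moves", "kwargs": {"moves": [{"jaw": 0.5,"offset": [0.5,0,0],"rot": [0,0,0]},{"jaw": 0.5,"offset": [0.3,0,0],"rot": [0,0,0]},{"jaw": 0.5,"offset": [0.2,0,0],"rot": [0,0,0]},{"jaw": 0.5,"offset": [0,0,0],"rot": [0,0,0]},{"jaw": 0.5,"offset": [0,0,0],"rot": [0,0,0]}]}}

```text
time_s: 18.6
eef_pos: [0.5437, -0.0917, 0.0031]
eef_rot: [-0.0, 0.74, 0.672, 0.0]
wrist_force: [-1.1, -3.3, 2.5]
opening: 0.502
grasp_force: 1.5
```

>>> {"fn": "apply_moves", "kwargs": {"moves": [{"jaw": 0.5,"offset": [0.5,0,0],"rot": [0,0,0]},{"jaw": 0.5,"offset": [0.5,0,0],"rot": [0,0,0]},{"jaw": 0.5,"offset": [0,0,0],"rot": [0,0,0]},{"jaw": 0.5,"offset": [0,0,0],"rot": [0,0,0]},{"jaw": 0.5,"offset": [0,0,0],"rot": [0,0,0]}]}}

```text
time_s: 19.23
eef_pos: [0.5438, -0.0914, 0.0031]
eef_rot: [0.0, 0.74, 0.672, -0.0]
wrist_force: [-0.7, -6.5, 2.2]
opening: 0.502
grasp_force: 3.1
```

>>> {"fn": "apply_moves", "kwargs": {"moves": [{"jaw": 0.5,"offset": [-5,0,0],"rot": [0,0,0]},{"jaw": 0.5,"offset": [-20,0,0],"rot": [0,0,0]},{"jaw": 0.5,"offset": [-40,0,0],"rot": [0,0,0]},{"jaw": 0.5,"offset": [0,0,-50],"rot": [0,0,0]},{"jaw": 0.5,"offset": [0,0,-60],"rot": [0,0,0]}]}}

```text
time_s: 19.85
eef_pos: [0.5357, -0.1563, 0.1124]
eef_rot: [-0.002, 0.741, 0.672, -0.001]
wrist_force: [1.1, -0.3, 0.3]
opening: 0.499
grasp_force: 0.0
```

>>> {"fn": "apply_moves", "kwargs": {"moves": [{"jaw": 0.5,"offset": [0,0,-40],"rot": [0,0,0]},{"jaw": 0.5,"offset": [0,0,0],"rot": [0,0,0]},{"jaw": 0.5,"offset": [0,0,0],"rot": [0,0,0]},{"jaw": 0.5,"offset": [0,0,0],"rot": [0,0,0]},{"jaw": 0.5,"offset": [0,0,0],"rot": [0,0,0]}]}}

```text
time_s: 20.48
eef_pos: [0.5367, -0.1551, 0.1515]
eef_rot: [-0.001, 0.74, 0.672, -0.0]
wrist_force: [-0.2, -0.3, 0.5]
opening: 0.505
grasp_force: 0.0
```

```bash
python3 - <<'E'
from h import *
tcp(); p,d,W,o,ray=wristpts(); cv2.imwrite("pics/w7.png",p[:,:,::-1])
M=np.array([[np.cos(A),np.sin(A)],[-np.sin(A),np.cos(A)]])
b=(W[...,:2]-B)@M.T*1e3; z=W[...,2]*1e3
ok=(d>0)&(abs(b[...,1])<25)&(z<40)
for x in range(-70,-24,3):
    m=ok&(abs(b[...,0]-x)<1.5); print(x,np.median(z[m]).round(1),end=" | ")
h=ok*0==1
h=(d>0)&(z>22)&(z<30)&(b[...,0]<-36)&(b[...,0]>-75)&(abs(b[...,1])<50); print("\nheel",rect(W[h]),(M@(W[h][:,:2].mean(0)-B)*1e3).round(1))
E
```

```text
t 20.48 TCP in bridge mm [-134.6    1. ] z 151.5081672334226 tool y dir deg -5.51 down [-0.0025  0.0014 -1.    ] F [-0.2 -0.3  0.5] op 0.505
-70 -0.9 | -67 -0.9 | -64 -0.8 | -61 -0.6 | -58 27.5 | -55 27.6 | -52 27.6 | -49 27.6 | -46 27.6 | -43 27.6 | -40 27.6 | -37 27.5 | -34 31.5 | -31 32.6 | -28 32.6 | -25 32.4 | 
heel (array([545.5, -68.8]), array([23.7, 69.9]), 84.5) [-48.    0.6]
```

View pics/w7.png

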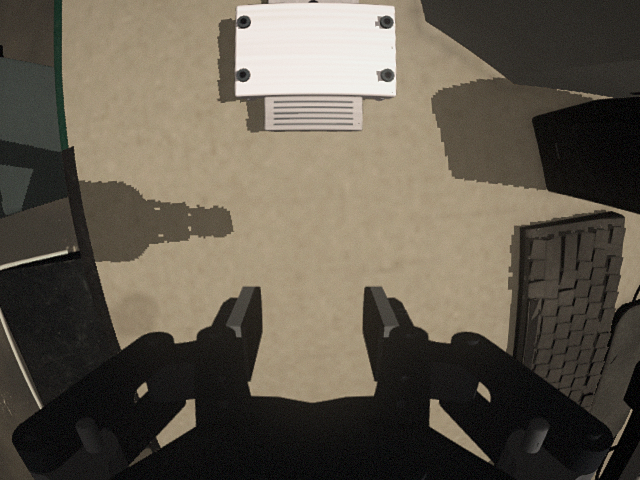

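The heel sits flush against the bridge's entrance face (x about 0, y 0.6 mm, 0°), and the arm is clear.

```bash
python3 -c "
from bench import ctrl
print(ctrl.hand_in())"
```

```text
the job is handed in; nothing more can be done
None
```

The job is handed in: using finger pushes only, I slid the gauge under the bridge until its heel met the entrance face. My last camera measurement put it within about 1 mm of fully in, 0.6 mm off the centre line and square to the bridge. I never touched the tape roll, spool or bottle. The arm is clear of everything, and no verdict came back.

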